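# Square up a pivoting stud with an assembly square and hold it

## Task

The wooden stud on the assembly board has swung inward on its single screw. Pick up the metal square by its black grip, lay it flat on the board inside the corner, and press it home until one of its outer faces is flush against the plate and the other is flush against the stud, so that the stud stands square to the plate. Finish while still gripping the square and pressing it firmly against both: the stud springs back when let go. Leave the screwdriver, calculator and tape where they lie.

Things in the scene. Friction and masses are not known exactly. Their poses are not given: they have to be found in the camera images.
- jig: Grey assembly board, 260 x 260 x 12 mm, fixed to the desk. Origin at the centre of its underside; z up. The plate lies along its +x side and the stud along its +y side, both on top of the board (z = 12 mm).
- jig_corner (a point): Point on the board's top (12 mm up) where the plate's inner face and the squared stud's inner face would meet; at x = +80, y = +80 mm in the board's frame, same axes. The plate's inner face lies in this point's plane x = 0 and looks to -x; the squared stud's inner face lies in its plane y = 0 and looks to -y.
- plate: Wooden batten 30 x 225 x 25 mm (x, y, z), fixed on the board along its y axis. Its inner face is its -x face, 15 mm from its centre line. Origin at the centre of its underside.
- stud: Wooden batten 192 x 30 x 25 mm turning on an upright screw. Origin on the screw axis at the board's top, 24 mm to -x and 15 mm to +y of jig_corner; it reaches from 20 mm to +x of the screw to 172 mm to -x. Inner face: its -y face, 15 mm from its centre line. Square when its axes are parallel to the board's; it starts turned 0.10 to 0.20 rad counter-clockwise seen from above.
- square_grip (a point): Centre of the grip of the loose square, 35 mm above the square's underside; square's axes. The grip is an upright black bar 14 mm thick along the square's x+y diagonal, 70 mm long across that diagonal, reaching from 12 to 56 mm above the underside. The square's outer faces lie 55 mm from it to +x and +y; its arms reach 75 mm to -x and -y of it.
- square_corner (a point): Point at the underside of the square where its two outer faces would meet, at x = +55, y = +55 mm from the grip; square's axes. The tip itself is notched by 8 mm. It coincides with jig_corner when the square is home.
- square: Loose flat aluminium L, about 0.25 kg: two arms 130 mm long, 24 mm wide, 14 mm thick, joined by a diagonal web that carries the grip. Its +x outer face goes against the plate, its +y outer face against the stud. Origin at its underside, directly below the grip.
- screwdriver: Bystander: small screwdriver, 165 x 20 x 19 mm, lying to the left. Origin under its centre.
- calculator: Bystander: pocket calculator, 164 x 83 x 18 mm, lying to the right. Origin under its centre.
- tape_roll: Bystander: roll of black tape, 55 mm across, 19 mm high, lying by itself behind the work, right of the textbook. Origin under its centre.
- stud_end (a point): Middle of the stud's free end, 172 mm to -x of the screw, half-way up. At the start it leans in towards -y of the board. A rubber washer springs the stud back towards about 0.15 rad; holding it square takes about 4 N at 100 mm from the screw. It can also be pushed up to 0.2 rad past square.

How it is judged (in metres and radians):
On the way:
1. the square is picked up in the gripper, more than 25 mm off the desk (height (world z) of square above 0.025 m and contact force between the fingers and square above 1 N), for 0.1 s.
At the end, for the whole second after the job is handed in: The fingers still grip the square, which lies still and flat on the board (within 5 mm and 3 degrees), its outer corner within 3 mm of the jig's corner along both faces, pressing on the plate and on the stud with more than 1 N each; square and stud are both within 1.5 degrees of square to the plate (contact force between square and plate above 1 N and contact force between square and stud above 1 N and contact force between the fingers and square above 2 N and x of square_corner in the frame of jig_corner between -0.003 and 0.003 m and y of square_corner in the frame of jig_corner between -0.003 and 0.003 m and z of square_corner in the frame of jig_corner below 0.005 m and angle between the x axis of each of square, stud and the x axis of jig, either way round below 0.026 rad and angle between square's own z axis and vertical below 0.05 rad and linear speed of square below 0.01 m/s); the arm keeps its last pose, push and grip.
It fails at once if the screwdriver, calculator or tape roll is moved by more than 20 mm (distance of any of screwdriver, calculator, tape_roll from where it was at the start of the episode above 0.02 m).
It also fails if it takes over 54 s, if anything falls off the work surface, if the arm or the gripper's body presses on something with over 40 N, if the wrist force passes 120 N, or if a joint passes its speed limit or range.

## Robot

A 6-joint arm with a two-finger parallel gripper is mounted at the origin on a cart in front of the work surface, level with it; the furniture and walls round the work are solid. World frame = base frame: x ahead of the robot, y to its left, z up, the work surface at z = 0. Lengths are in m, angles in degrees, forces in N, time in s.
With the tool pointing down it reaches from about 0.275 to 0.825 m from the base axis. Payload 4.9 kg.
Tool frame: the origin (TCP) lies on the centre line of the jaws, within the pads' length; the fingertips stand 8 mm ahead of it and the grasp point (between the pads) lies 11 mm behind it; z points along the fingers, y is the line along which they close (so a half turn about z gives the same grasp; the last joint's range is limited). The gripper opens to 85 mm and grips with 20 to 120 N. Pads are 22 mm wide; open, the fingers measure 114 mm over their backs; the gripper's body (76 mm by 85 mm) begins 54 mm behind the grasp point. The pads swing forward as they close: fully open they stand 13 mm farther back than shut.
Start: joints at [62.842, 18.69, -11.035, 60.275, 0, 82.311], TCP at [0.183, 0.519, 0.239] pointing down, gripper open.
Joint ranges: [-152.03, 152.03], [-55.5, 102.48], [-74.3, 77.21], [-110.64, 120.58], [-84.22, 78.4], [-180, 180]. Speed limits (degrees/s): [147.25, 147.25, 180, 180, 180, 180].

## Interface

Orientations are given as a 3x3 rotation matrix whose columns are the frame's x, y, z axes.
In Python, from plant import r gives the robot as it stands. The module is installed in compiled form; this text tells all that it offers.
- The arm moves only by the tool play_rows, never from a script. Its argument "deltas" is one flat list of numbers, 6 for each row, row after row: the shift along the tool's x, y, z in mm, then the turn, a rotation vector about the tool's x, y, z in rad. In form: [x, y, z, wx, wy, wz, x, y, z, wx, wy, wz, ...]. A call has 1 to 12 rows; each row shifts and turns the commanded pose from where the row before left it, along the tool's axes as they then stand; what a row does not reach is not made up. A row lasts 1/10 s, in which the tool goes at most 50 mm and 8.59 degrees, less where a joint would pass 70% of its speed; a pose out of reach is approached as far as the arm can. A call with a gripper value outside its range is refused whole. "jaw" is the finger opening in mm, from 0 to 85.4, set as the call begins (left out, the last holds). The fingers move at their own pace and stop on an object; "grip_force" is the grip in N (left out, the last holds). Time passes only in rows, so rows that do not move let the fingers close. It gives the time, the measured TCP pose, the force, the opening and the grip force at its end, in the units of the state.
- r.read_state(): the state, without advancing time (a new reading comes with each control period).
- r.read_camera(name): name is "side" or "top"; returns the picture (400x640x3 uint8, red, green, blue); there is no depth.
- r.get_calibration(name): a dict with "fovy" (degrees; the focal length in pixels is half the picture's height over the tangent of half this angle, whatever the lens; pixels are square), "cx", "cy" (the principal point, pixels), "eye" and "orientation" of the camera in the world. Camera axes: x right, y down, z forward; pixel columns grow to the right and rows downward; lengths in m; the calibration is good to about 2 mm. A picture is of the moment at which its call begins. get_calibration takes no time and is no camera call.
- r.hand_in(): hands the job in; it is judged then, once.
The state is a dict: "clock": time; "joints": joint angles; "qd": joint speeds; "effort": joint torques, N m; "tcp_pos": TCP position; "orientation": TCP orientation; "force": force on the tool from outside, world axes, zero at the start; "wrist_torque": the same for the moment, N m; "width": finger opening in m; "grasp_force": force on a finger pad.
Only numpy, scipy, OpenCV 4.12 (cv2) and the standard library are available. Lean on these libraries where they do the work, as an engineer would, in place of code of your own. Each camera call takes 0.05 s, during which the arm holds its last target. There are 200 camera calls.

## Working session

There is one attempt and no reset: what is moved stays moved. The work goes in short steps, Python scripts to look and compute and a tool call to move; the robot and the scene stay as the last step left them, time stands still between calls to the robot, and variables do not carry over. Pictures are saved under pics/ and viewed, at most 10 in all, crops included, and the job is handed in when it is done.

Besides the shell and the picture viewer there is one more tool, called after "Emit:" by a JSON object that holds its "fn" and its "kwargs". play_rows: Moves the arm, as the interface text tells. Its arguments: {"type":"object","properties":{"deltas":{"type":"array"},"jaw":{"type":"number"},"grip_force":{"type":"number"}},"required":["deltas"]}

```bash
mkdir -p pics
python3 - <<'E'
from plant import r
import cv2
for n in("top","side"):
    c=r.get_calibration(n);print(n,c)
    cv2.imwrite(f"pics/{n}0.png",r.read_camera(n)[:,:,::-1])
s=r.read_state();print(s)
E
```

```text
top {'fovy': 53.23649354417633, 'cx': 314.3746480447248, 'cy': 202.84532268561287, 'eye': array([ 2.32180692e-01, -9.65163444e-04,  1.69687745e+00]), 'orientation': array([[ 0.01996072, -0.98113936,  0.19226835],
       [-0.99978   , -0.02082727, -0.00248678],
       [ 0.00644431, -0.19217641, -0.98133924]])}
side {'fovy': 46.02940218629769, 'cx': 317.64467655964415, 'cy': 203.33859485780948, 'eye': array([0.3132973 , 0.90718089, 1.25945388]), 'orientation': array([[-9.64836816e-01, -2.05583113e-01,  1.63784928e-01],
       [-2.62849600e-01,  7.54432869e-01, -6.01449194e-01],
       [ 8.30647654e-05, -6.23351128e-01, -7.81942046e-01]])}
{'clock': 0.1, 'joints': array([ 6.28410083e+01,  1.87270285e+01, -1.10845181e+01,  6.02747123e+01,
        1.57740291e-03,  8.23110874e+01]), 'qd': array([ 0.00504122, -0.12066855,  0.08044536, -0.00100426, -0.01493402,
       -0.00282627]), 'effort': array([-1.24232531e-03, -4.44238722e+01,  2.63038301e+01,  7.86448829e-03,
       -2.52769960e-04,  1.08855866e-05]), 'tcp_pos': array([0.1830769 , 0.51811538, 0.23860036]), 'orientation': array([[-9.42815594e-01,  3.33314039e-01, -7.11698043e-04],
       [ 3.33314720e-01,  9.42814688e-01, -1.32694226e-03],
       [ 2.28710885e-04, -1.48828129e-03, -9.99998866e-01]]), 'force': array([ 0.42316034, -0.06886412, -0.99401664]), 'wrist_torque': array([ 0.02846645,  0.00316475, -0.01129927]), 'grasp_force': 0.0, 'width': 0.08541450117487208}
```

View pics/top0.png

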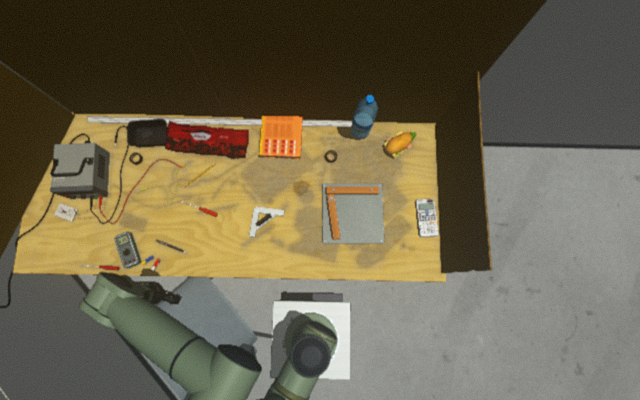

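View pics/side0.png

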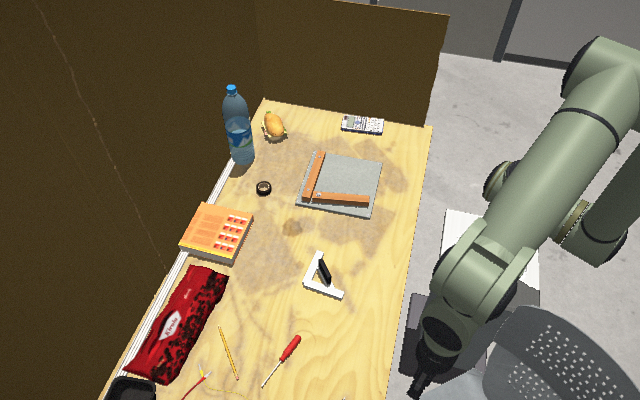

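The top view shows the board at about (353,213), with the plate along its top edge and the stud on the left. The square is at about (265,218), its corner up-left at (252,208). The side view agrees. I'll zoom in on both.

```bash
cat > h.py <<'E'
import numpy as np,cv2
from plant import r
class Cam:
    def __init__(s,n):
        c=r.get_calibration(n);s.f=200/np.tan(np.radians(c['fovy']/2));s.c=np.array([c['cx'],c['cy']]);s.e=c['eye'];s.R=c['orientation']
    def pix(s,P):
        q=(np.atleast_2d(P)-s.e)@s.R;return q[:,:2]/q[:,2:]*s.f+s.c
    def pt(s,u,z):
        d=s.R@np.r_[(np.array(u)-s.c)/s.f,1];return s.e+d*(z-s.e[2])/d[2]
def crop(n,x,y,w,h,k,img=None):
    i=r.read_camera(n)[:,:,::-1] if img is None else img
    return cv2.resize(i[y:y+h,x:x+w],None,fx=k,fy=k,interpolation=cv2.INTER_CUBIC)
E
python3 - <<'E'
from h import *
a=cv2.imread("pics/top0.png");b=cv2.imread("pics/side0.png")
cv2.imwrite("pics/t1.png",crop("top",240,175,155,75,5,a))
cv2.imwrite("pics/s1.png",crop("side",290,140,100,165,3.6,b))
E
```

```text
(no output)
```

View pics/t1.png

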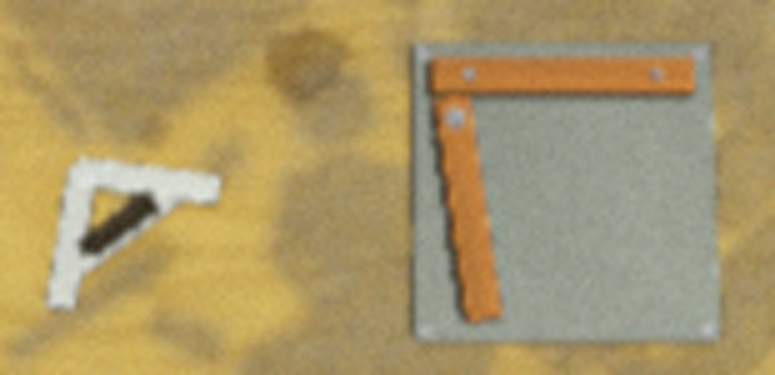

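View pics/s1.png

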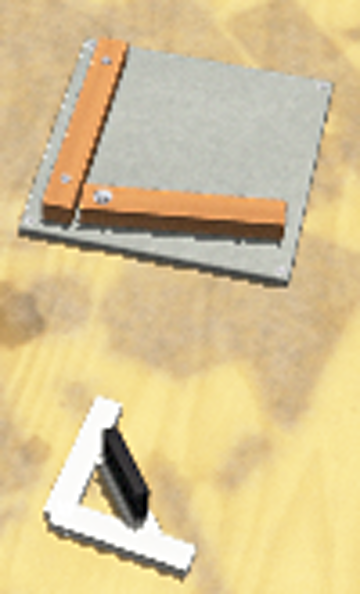

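```bash
cat > fit.py <<'E'
from h import *
from scipy.optimize import least_squares
C={n:Cam(n) for n in("top","side")}
def T(p,P): 
    c,s=np.cos(p[2]),np.sin(p[2]);P=np.array(P,float)/1000
    return np.c_[P[:,0]*c-P[:,1]*s+p[0],P[:,0]*s+P[:,1]*c+p[1],P[:,2]]
def fit(obs,p0):
    f=lambda p:np.concatenate([(C[n].pix(T(p,P))-U).ravel() for n,P,U in obs])
    s=least_squares(f,p0,x_scale=[.01,.01,.1],loss='soft_l1');print(np.round(s.x,4),np.round(s.fun,1));return s.x
t=lambda a:(np.array(a)+.5)/5-.5+[240,175]
sd=lambda a:(np.array(a)+.5)/3.6-.5+[290,140]
if __name__=="__main__":
    B=[[130,130,12],[130,-130,12],[-130,-130,12],[-130,130,12]]
    bt=("top",B,t([(415,44),(710,44),(718,340),(415,338)]));bs=("side",B,sd([(20,230),(90,40),(330,82),(290,277)]))
    for o in([bt],[bs],[bt,bs]): b=fit(o,[.5,-.15,0])
    S=[[55,-75,14],[31,-75,14],[-75,55,14],[-75,31,14]]
    st=("top",S,t([(221,176),(221,203),(48,306),(75,309)]));ss=("side",S,sd([(98,398),(122,406),(187,572),(195,548)]))
    for o in([st],[ss],[st,ss]): q=fit(o,[.45,.2,0])
    p=C["top"].pt
    # stud angle from top centre line
    scr=p(t([455,118]),.037);end=p(t([484,322]),.037);print("screw",scr,"end",end,"len",np.linalg.norm(end-scr),"ang",np.arctan2(*(scr-end)[[1,0]])-b[2])
    jc=T(b,[[80,80,12],[56,95,37]]);print("jc,screw pred",jc)
    print("square corner",T(q,[[55,55,0]]))
E
python3 fit.py
```

```text
[ 0.5239 -0.1694  0.0162] [-0.4 -0.6  0.3 -0.3  0.5  0.3 -0.4  0.5]
[ 0.5234 -0.166   0.0309] [-0.4 -0.2 -1.5 -0.5  1.1 -0.4  0.5  1.1]
[ 0.5234 -0.1682  0.0225] [-0.9 -0.3 -0.1 -0.4  0.4  0.3 -0.5  0.8 -0.4 -1.  -1.  -1.1  1.5 -0.5
  0.2  0.7]
[ 0.4829  0.2043 -0.1136] [ 0.3 -0.  -0.5  0.  -0.1 -0.1  0.2  0.1]
[ 0.4823  0.211  -0.113 ] [-0.3 -0.3  0.1 -0.1 -0.2  0.3  0.4  0.1]
[ 0.4826  0.2086 -0.1142] [-0.6  0.  -1.5  0.1 -1.1 -0.1 -0.9  0.1 -0.2 -1.   0.3 -0.8 -0.1 -0.5
  0.4 -0.7]
screw [ 0.57896455 -0.07370133  0.037     ] end [ 0.40588718 -0.09997446  0.037     ] len 0.17506014262798217 ang 0.1281926350915096
jc,screw pred [[ 0.60153532 -0.08638292  0.012     ]
 [ 0.57720454 -0.07192563  0.037     ]]
square corner [[0.54352032 0.25693461 0.        ]]
```

The square's centre is near (0.483, 0.207) with yaw −0.114, and the board's is near (0.523, −0.168) with yaw about 0.02. I'll move above the grip.

Emit:
{"fn": "play_rows", "kwargs": {"deltas": [-43, -21.5, 10, 0, 0, 0, -43, -21.5, 10, 0, 0, 0, -43, -21.5, 10, 0, 0, 0, -43, -21.5, 10, 0, 0, 0, -43, -21.5, 10, 0, 0, 0, -43, -21.5, 10, 0, 0, 0, -43, -21.5, 10, 0, 0, 0, -43, -21.5, 10, 0, 0, 0, -43, -21.5, 10, 0, 0, 0, 0, 0, 0, 0, 0, 0.14, 0, 0, 0, 0, 0, 0.14, 0, 0, 0, 0, 0, 0.14], "jaw": 60}}

```text
clock: 1.3
tcp_pos: [0.4836, 0.2063, 0.1486]
orientation: [[-0.72, 0.694, -0.001], [0.694, 0.72, -0.0], [0.001, -0.001, -1.0]]
force: [-0.2, 0.5, -0.3]
width: 0.0602
grasp_force: 0.0
```

Emit:
{"fn": "play_rows", "kwargs": {"deltas": [0, 0, 15, 0, 0, 0.14, 0, 0, 15, 0, 0, 0, 0, 0, 0, 0, 0, 0]}}

```text
clock: 1.6
tcp_pos: [0.4819, 0.2066, 0.1173]
orientation: [[-0.622, 0.783, -0.004], [0.783, 0.622, -0.001], [0.002, -0.004, -1.0]]
force: [-0.4, 0.7, -0.1]
width: 0.06
grasp_force: 0.0
```

Run:
```python
from fit import *
s=r.read_state();print(s['clock'],s['joints'],s['tcp_pos'],np.round(s['orientation'],4),s['width'])
a=r.read_camera("top")[:,:,::-1];b=r.read_camera("side")[:,:,::-1]
cv2.imwrite("pics/top1.png",a);cv2.imwrite("pics/side1.png",b)
A=cv2.resize(a[170:250,230:310],(560,560),interpolation=cv2.INTER_CUBIC);
cv2.imwrite("pics/s2.png",crop("side",280,200,110,110,5,b));
for n in C: print(n,C[n].pix(s['tcp_pos']+[0,0,-.008]))
# board yaw from top0: plate orange edges
i=cv2.imread("pics/top0.png").astype(int);print(i[191,350],i[210,333],i[215,360])
```

```text
1.6 [ 1.51362057e+01  2.28751044e+01 -2.44622915e+01  4.29105048e+01
 -7.20071311e-05  6.66875054e+01] [0.48189233 0.20659599 0.11729514] [[-0.6218  0.7832 -0.0042]
 [ 0.7832  0.6218 -0.0011]
 [ 0.0017 -0.004  -1.    ]] 0.06004457115334145
top [[261.48761858 216.70853393]]
side [[325.11267453 257.02691902]]
[ 57 123 192] [ 56 124 187] [144 156 151]
```

View pics/s2.png

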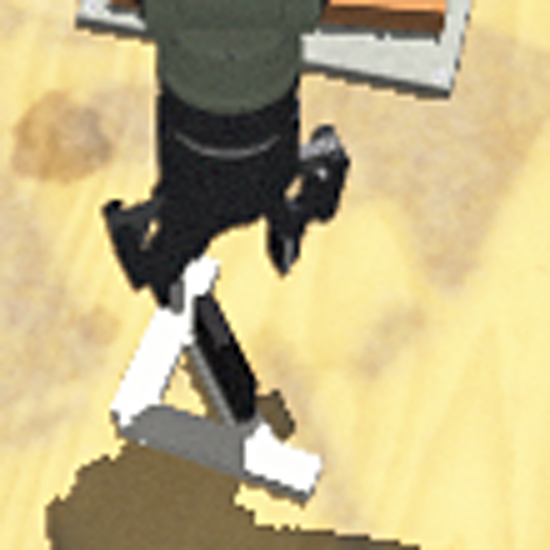

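The tips are seen at about (325,257), which matches the projection. The bar lies ahead of the jaws with the yaw aligned, so I'll descend and grip.

Emit:
{"fn": "play_rows", "kwargs": {"deltas": [0, 0, 30, 0, 0, 0, 0, 0, 30, 0, 0, 0, 0, 1, 20, 0, 0, 0, 0, 0, 11, 0, 0, 0, 0, 0, 0, 0, 0, 0]}}

```text
clock: 2.2
tcp_pos: [0.4839, 0.2076, 0.0276]
orientation: [[-0.622, 0.783, -0.002], [0.783, 0.622, -0.001], [0.001, -0.002, -1.0]]
force: [0.1, -0.2, -0.4]
width: 0.0603
grasp_force: 0.0
```

Emit:
{"fn": "play_rows", "kwargs": {"deltas": [0, 0, 0, 0, 0, 0, 0, 0, 0, 0, 0, 0, 0, 0, 0, 0, 0, 0, 0, 0, 0, 0, 0, 0, 0, 0, 0, 0, 0, 0, 0, 0, 0, 0, 0, 0], "jaw": 0, "grip_force": 70}}

```text
clock: 2.8
tcp_pos: [0.485, 0.2077, 0.0294]
orientation: [[-0.622, 0.783, 0.001], [0.783, 0.622, -0.0], [-0.001, 0.001, -1.0]]
force: [-2.2, -0.4, 6.0]
width: 0.013
grasp_force: 69.5
```

Emit:
{"fn": "play_rows", "kwargs": {"deltas": [0, 0, -20, 0, 0, 0, 0, 0, -30, 0, 0, 0, 0, 0, -30, 0, 0, 0, 0, 0, 0, 0, 0, 0]}}

```text
clock: 3.2
tcp_pos: [0.4873, 0.2086, 0.1122]
orientation: [[-0.622, 0.783, 0.007], [0.783, 0.622, 0.002], [-0.003, 0.007, -1.0]]
force: [1.1, 0.0, -2.6]
width: 0.0132
grasp_force: 68.8
```

```bash
cat > edges.py <<'E'
from fit import *
# subpixel edge along a world segment: sample across it, find strongest gradient, fit line in world
def edge(n,img,P0,P1,across,z,m=40,w=.008,f=lambda c:c[...,0].astype(float)):
    P0,P1,a=map(np.array,(P0,P1,across));pts=[]
    for s in np.linspace(.05,.95,m):
        b=P0+(P1-P0)*s;k=np.linspace(-w,w,81)
        W=np.c_[b[0]+a[0]*k,b[1]+a[1]*k,np.full(81,z)]
        u=C[n].pix(W).astype(np.float32)
        v=cv2.remap(f(img).astype(np.float32),u[:,0][None],u[:,1][None],cv2.INTER_LINEAR)[0]
        g=np.abs(np.gradient(cv2.GaussianBlur(v[None],(0,0),4)[0]));j=g.argmax();
        if 2<j<78: pts.append(W[j,:2])
    pts=np.array(pts,np.float32);vx,vy,x,y=cv2.fitLine(pts,cv2.DIST_HUBER,0,1e-4,1e-4).ravel()
    return np.array([x,y]),np.array([vx,vy]),len(pts)
E
python3 - <<'E'
from edges import *
b=[.5234,-.1685,.02]
for n in C:
    img=cv2.imread(f"pics/{n}0.png")
    Q=T(b,[[80,70,37],[80,-140,37],[110,70,37],[110,-140,37],[130,130,12],[130,-130,12],[-130,-130,12],[-130,130,12],[-130,-60,12]])[:,:2]
    fs=lambda c:c[...,0].astype(float)
    for nm,i,j,ac,z in(("plate inner top",0,1,(1,0),.037),("plate outer top",2,3,(1,0),.037),("board +x",4,5,(1,0),.012),("board -x",8,6,(1,0),.012),("board -y",5,6,(0,1),.012),("board +y",4,7,(0,1),.012)):
        c,v,k=edge(n,img,Q[i],Q[j],ac,z,f=fs)
        ang=np.arctan2(-v[0]*np.sign(v[1]),abs(v[1])) if ac[0] else np.arctan2(v[1]*np.sign(v[0]),abs(v[0]))
        print(n,nm,np.round(c,4),round(float(ang),4),k, "offset in board frame mm", np.round(1000*(np.array([[np.cos(b[2]),np.sin(b[2])],[-np.sin(b[2]),np.cos(b[2])]])@(c-b[:2])),1))
E
```

```text
top plate inner top [ 0.6013 -0.1869] 0.0266 40 offset in board frame mm [ 77.5 -19.9]
top plate outer top [ 0.6331 -0.1945] 0.0214 40 offset in board frame mm [109.1 -28.2]
top board +x [ 0.6517 -0.1749] 0.0223 40 offset in board frame mm [128.1  -9. ]
top board -x [ 0.397 -0.267] 0.0185 40 offset in board frame mm [-128.4  -96. ]
top board -y [ 0.5296 -0.299 ] 0.0202 40 offset in board frame mm [   3.6 -130.6]
top board +y [ 0.5208 -0.0409] 0.0161 40 offset in board frame mm [ -0.  127.6]
side plate inner top [ 0.6008 -0.1951] 0.0304 40 offset in board frame mm [ 76.9 -28.2]
side plate outer top [ 0.6352 -0.1964] 0.0178 40 offset in board frame mm [111.2 -30.2]
side board +x [ 0.6531 -0.1575] 0.0274 40 offset in board frame mm [129.9   8.4]
side board -x [ 0.3985 -0.2662] 0.0275 40 offset in board frame mm [-126.8  -95.2]
side board -y [ 0.5446 -0.2949] 0.013 40 offset in board frame mm [  18.7 -126.8]
side board +y [ 0.5202 -0.0371] 0.019 40 offset in board frame mm [ -0.6 131.5]
```

Emit:
{"fn": "play_rows", "kwargs": {"deltas": [-33, -20, 0, 0, 0, 0, -33, -20, 0, 0, 0, 0, -33, -20, 0, 0, 0, 0, -33, -20, 0, 0, 0, 0, -33, -20, 0, 0, 0, 0, -33, -20, 0, 0, 0, 0, -33, -20, 0, 0, 0, 0, -33, -20, 0, 0, 0, 0, -33, -20, 0, 0, 0, 0, -33, -20, 0, 0, 0, 0, 0, 0, 0, 0, 0, -0.07, 0, 0, 0, 0, 0, -0.065]}}

```text
clock: 4.4
tcp_pos: [0.5323, -0.1763, 0.1069]
orientation: [[-0.722, 0.692, -0.001], [0.692, 0.722, 0.001], [0.001, -0.0, -1.0]]
force: [-0.7, 1.6, -3.5]
width: 0.0127
grasp_force: 69.0
```

Emit:
{"fn": "play_rows", "kwargs": {"deltas": [0, 0, 20, 0, 0, 0, 0, 0, 0, 0, 0, 0, 0, 0, 0, 0, 0, 0]}}

```text
clock: 4.7
tcp_pos: [0.5319, -0.1745, 0.0873]
orientation: [[-0.721, 0.692, -0.002], [0.692, 0.721, 0.001], [0.003, -0.001, -1.0]]
force: [-0.2, 0.4, -2.8]
width: 0.0133
grasp_force: 68.8
```

Run:
```python
from fit import *
s=r.read_state();print(s['clock'],s['tcp_pos'],np.round(s['orientation'],4),s['force'],s['width'])
for n,(x,y,w,h,k) in {"top":(300,165,100,90,6),"side":(285,120,115,110,5)}.items():
    i=r.read_camera(n)[:,:,::-1];cv2.imwrite(f"pics/{n}2.png",i);cv2.imwrite(f"pics/{n}2c.png",crop(n,x,y,w,h,k,i))
```

```text
4.7 [ 0.53192536 -0.17450171  0.08732409] [[-7.215e-01  6.924e-01 -2.500e-03]
 [ 6.924e-01  7.215e-01  1.200e-03]
 [ 2.600e-03 -9.000e-04 -1.000e+00]] [-0.22531615  0.4222641  -2.84097645] 0.013347664308556549
```

View pics/side2c.png

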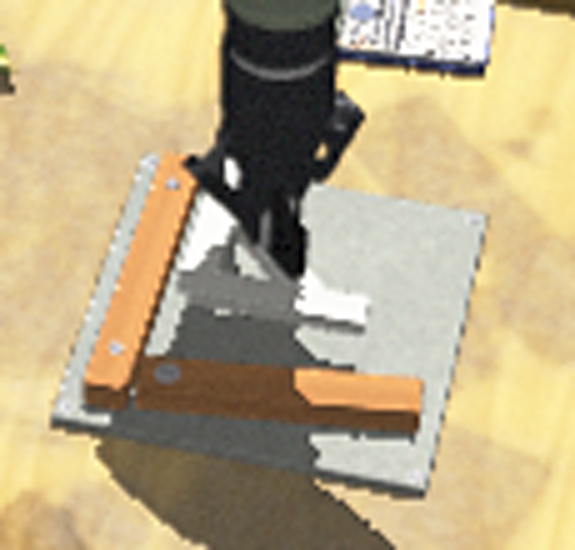

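View pics/top2c.png

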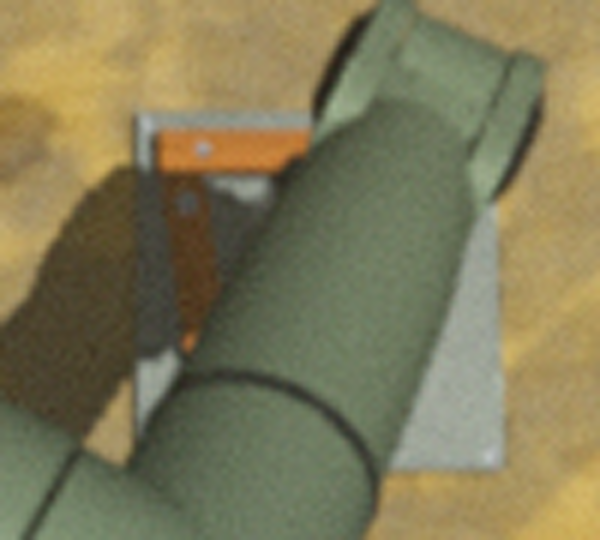

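In the side view the held square is level above the board with its −x arm end at about crop (365,319), clear of the stud. The arm blocks the top view. Next I'll compute the grip offset.

Run:
```python
from fit import *
c=C["side"];t=np.array([.5319,-.1745]);a=.0206;R=np.array([[np.cos(a),-np.sin(a)],[np.sin(a),np.cos(a)]])
for nm,u,l in(("out end",(365,319),(-75,55)),("in end",(368,297),(-75,31))):
    p=c.pt((np.array(u)+.5)/5-.5+[285,120],.072)[:2]; g=p-R@np.array(l)/1000
    print(nm,p,"grip est",g,"minus tcp mm",1000*(g-t))
# board as seen now
for u,z,nm in (((487,215),.012,'(-130,-130)'),((150,157),.012,'(130,-130)'),((427,485),.012,'(-130,130)'),((55,422),.012,"(130,130)"),((170,372),.037,"screw")):
    print(nm,c.pt((np.array(u)+.5)/5-.5+[285,120],z))
```

```text
out end [ 0.4557126  -0.12336603] grip est [ 0.5318296  -0.17680947] minus tcp mm [-0.07039544 -2.30947409]
in end [ 0.45791471 -0.14307085] grip est [ 0.53353736 -0.17251938] minus tcp mm [1.63735687 1.98062307]
(-130,-130) [ 0.39845291 -0.29684729  0.012     ]
(130,-130) [ 0.65091764 -0.28944567  0.012     ]
(-130,130) [ 0.39241715 -0.04371714  0.012     ]
(130,130) [ 0.64582066 -0.02994964  0.012     ]
screw [ 0.57683257 -0.07282092  0.037     ]
```

Emit:
{"fn": "play_rows", "kwargs": {"deltas": [0, 0, 20, 0, 0, 0, 0, 0, 15, 0, 0, 0, 0, 0, 5, 0, 0, 0, 0, 0, 3, 0, 0, 0, 0, 0, 0, 0, 0, 0]}}

```text
clock: 5.3
tcp_pos: [0.5333, -0.1751, 0.0456]
orientation: [[-0.722, 0.692, 0.0], [0.692, 0.722, -0.0], [-0.0, 0.0, -1.0]]
force: [0.3, 0.3, -2.6]
width: 0.0129
grasp_force: 69.1
```

Emit:
{"fn": "play_rows", "kwargs": {"deltas": [0, 0, 1, 0, 0, 0, 0, 0, 1, 0, 0, 0, 0, 0, 1, 0, 0, 0, 0, 0, 0, 0, 0, 0]}}

```text
clock: 5.7
tcp_pos: [0.5331, -0.1751, 0.0424]
orientation: [[-0.721, 0.692, 0.0], [0.692, 0.721, -0.0], [-0.0, 0.0, -1.0]]
force: [0.1, 0.0, -2.9]
width: 0.0131
grasp_force: 69.1
```

Emit:
{"fn": "play_rows", "kwargs": {"deltas": [0, 0, 0.8, 0, 0, 0, 0, 0, 0.7, 0, 0, 0, 0, 0, 0, 0, 0, 0]}}

```text
clock: 6.0
tcp_pos: [0.5331, -0.1751, 0.0415]
orientation: [[-0.722, 0.692, 0.0], [0.692, 0.722, -0.0], [-0.0, 0.0, -1.0]]
force: [-3.2, 1.7, 3.7]
width: 0.0131
grasp_force: 70.2
```

Emit:
{"fn": "play_rows", "kwargs": {"deltas": [-1.4, 1.4, 0, 0, 0, 0, -1.4, 1.4, 0, 0, 0, 0, -1.4, 1.4, 0, 0, 0, 0, -1.4, 1.4, 0, 0, 0, 0, -1.4, 1.4, 0, 0, 0, 0, 0, 0, 0, 0, 0, 0]}}

```text
clock: 6.6
tcp_pos: [0.5412, -0.1749, 0.0415]
orientation: [[-0.721, 0.693, -0.003], [0.693, 0.721, -0.001], [0.002, -0.003, -1.0]]
force: [-7.8, 0.6, 9.8]
width: 0.013
grasp_force: 71.1
```

Emit:
{"fn": "play_rows", "kwargs": {"deltas": [-0.7, 0.7, -0.7, 0, 0, 0, -0.7, 0.7, 0, 0, 0, 0, -0.7, 0.7, 0, 0, 0, 0, 0, 0, 0, 0, 0, 0]}}

```text
clock: 7.0
tcp_pos: [0.5455, -0.1748, 0.0415]
orientation: [[-0.721, 0.692, -0.001], [0.692, 0.721, -0.0], [0.0, -0.001, -1.0]]
force: [-3.3, -0.4, 3.0]
width: 0.0132
grasp_force: 69.8
```

Emit:
{"fn": "play_rows", "kwargs": {"deltas": [-0.7, 0.7, 0, 0, 0, 0, -0.7, 0.7, 0, 0, 0, 0, 0, 0, 0, 0, 0, 0]}}

```text
clock: 7.3
tcp_pos: [0.5482, -0.1747, 0.0415]
orientation: [[-0.722, 0.692, 0.0], [0.692, 0.722, 0.0], [-0.0, 0.0, -1.0]]
force: [-3.1, -0.3, 0.9]
width: 0.0133
grasp_force: 69.7
```

Emit:
{"fn": "play_rows", "kwargs": {"deltas": [-0.7, 0.7, 0, 0, 0, 0, -0.7, 0.7, 0, 0, 0, 0, 0, 0, 0, 0, 0, 0]}}

```text
clock: 7.6
tcp_pos: [0.5501, -0.1747, 0.0414]
orientation: [[-0.722, 0.692, 0.0], [0.692, 0.722, 0.0], [-0.0, 0.0, -1.0]]
force: [-3.0, 0.3, 1.8]
width: 0.0132
grasp_force: 69.7
```

Emit:
{"fn": "play_rows", "kwargs": {"deltas": [-0.7, 0.7, 0, 0, 0, 0, -0.7, 0.7, 0, 0, 0, 0, 0, 0, 0, 0, 0, 0]}}

```text
clock: 7.9
tcp_pos: [0.5502, -0.1747, 0.0415]
orientation: [[-0.721, 0.693, -0.003], [0.693, 0.721, -0.0], [0.002, -0.003, -1.0]]
force: [-8.1, 0.8, 6.4]
width: 0.0128
grasp_force: 70.6
```

Emit:
{"fn": "play_rows", "kwargs": {"deltas": [-0.7, 0.7, 0, 0, 0, 0, -0.7, 0.7, 0, 0, 0, 0, 0, 0, 0, 0, 0, 0]}}

```text
clock: 8.2
tcp_pos: [0.5502, -0.1747, 0.0417]
orientation: [[-0.721, 0.693, -0.007], [0.693, 0.721, -0.001], [0.004, -0.005, -1.0]]
force: [-14.2, -1.1, 12.8]
width: 0.0134
grasp_force: 71.4
```

Emit:
{"fn": "play_rows", "kwargs": {"deltas": [1.4, 1.4, -0.8, 0, 0, 0, 1.4, 1.4, 0, 0, 0, 0, 1.4, 1.4, 0, 0, 0, 0, 1.4, 1.4, 0, 0, 0, 0, 1.4, 1.4, 0, 0, 0, 0, 0, 0, 0, 0, 0, 0]}}

```text
clock: 8.8
tcp_pos: [0.5501, -0.1699, 0.0424]
orientation: [[-0.719, 0.695, -0.008], [0.695, 0.719, -0.012], [-0.003, -0.014, -1.0]]
force: [-13.4, -15.2, 6.3]
width: 0.0134
grasp_force: 70.6
```

Emit:
{"fn": "play_rows", "kwargs": {"deltas": [1.4, 1.4, 0, 0, 0, 0, 1.4, 1.4, 0, 0, 0, 0, 1.4, 1.4, 0, 0, 0, 0, 1.4, 1.4, 0, 0, 0, 0, 1.4, 1.4, 0, 0, 0, 0, 0, 0, 0, 0, 0, 0]}}

```text
clock: 9.4
tcp_pos: [0.5499, -0.1601, 0.0424]
orientation: [[-0.719, 0.695, -0.008], [0.695, 0.719, -0.012], [-0.003, -0.014, -1.0]]
force: [-14.4, -14.4, 6.8]
width: 0.0135
grasp_force: 70.8
```

Emit:
{"fn": "play_rows", "kwargs": {"deltas": [1.4, 1.4, 0, 0, 0, 0, 1.4, 1.4, 0, 0, 0, 0, 1.4, 1.4, 0, 0, 0, 0, 1.4, 1.4, 0, 0, 0, 0, 1.4, 1.4, 0, 0, 0, 0, 0, 0, 0, 0, 0, 0]}}

```text
clock: 10.0
tcp_pos: [0.5498, -0.1508, 0.0425]
orientation: [[-0.719, 0.695, -0.008], [0.695, 0.719, -0.013], [-0.004, -0.015, -1.0]]
force: [-14.2, -17.1, 7.2]
width: 0.0131
grasp_force: 70.7
```

Emit:
{"fn": "play_rows", "kwargs": {"deltas": [0.7, 0.7, 0, 0, 0, 0, 0.7, 0.7, 0, 0, 0, 0, 0.7, 0.7, 0, 0, 0, 0, 0, 0, 0, 0, 0, 0]}}

```text
clock: 10.4
tcp_pos: [0.5498, -0.1482, 0.0426]
orientation: [[-0.719, 0.695, -0.008], [0.695, 0.719, -0.014], [-0.004, -0.015, -1.0]]
force: [-13.7, -17.6, 7.5]
width: 0.0132
grasp_force: 70.7
```

Emit:
{"fn": "play_rows", "kwargs": {"deltas": [0.7, 0.7, 0, 0, 0, 0, 0.7, 0.7, 0, 0, 0, 0, 0, 0, 0, 0, 0, 0]}}

```text
clock: 10.7
tcp_pos: [0.5497, -0.1462, 0.0426]
orientation: [[-0.719, 0.695, -0.008], [0.695, 0.719, -0.014], [-0.004, -0.015, -1.0]]
force: [-14.1, -17.7, 7.9]
width: 0.0132
grasp_force: 70.8
```

Run:
```python
from fit import *
i=r.read_camera("side")[:,:,::-1];cv2.imwrite("pics/side3.png",i);cv2.imwrite("pics/side3c.png",crop("side",285,140,115,90,6,i))
s=r.read_state();print(s['wrist_torque'],s['tcp_pos'],s['force'])
```

```text
[-3.54735524  2.78829174  0.09063423] [ 0.54971567 -0.14623569  0.04252618] [-14.4724702  -16.74747023   6.49427148]
```

View pics/side3c.png

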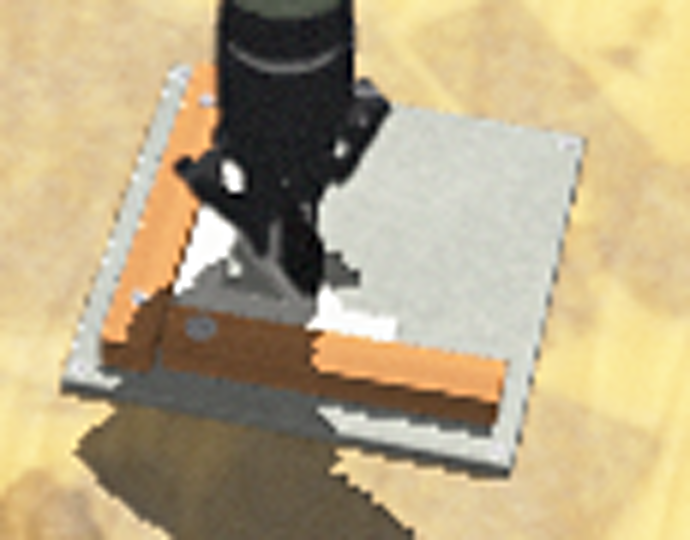

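The square lies on the board against the plate, and the stud along (160–505, 310–400) is nearly square. I'll continue in small steps until it stops hard.

Emit:
{"fn": "play_rows", "kwargs": {"deltas": [0.7, 0.7, 0, 0, 0, 0, 0.7, 0.7, 0, 0, 0, 0, 0, 0, 0, 0, 0, 0]}}

```text
clock: 11.05
tcp_pos: [0.5497, -0.1443, 0.0425]
orientation: [[-0.719, 0.695, -0.008], [0.695, 0.719, -0.014], [-0.004, -0.015, -1.0]]
force: [-14.4, -17.5, 7.3]
width: 0.0129
grasp_force: 70.7
```

Emit:
{"fn": "play_rows", "kwargs": {"deltas": [0.7, 0.7, 0, 0, 0, 0, 0.7, 0.7, 0, 0, 0, 0, 0, 0, 0, 0, 0, 0]}}

```text
clock: 11.35
tcp_pos: [0.5497, -0.1435, 0.0427]
orientation: [[-0.718, 0.696, -0.008], [0.696, 0.718, -0.017], [-0.006, -0.017, -1.0]]
force: [-14.2, -21.3, 7.3]
width: 0.013
grasp_force: 70.7
```

Emit:
{"fn": "play_rows", "kwargs": {"deltas": [0.7, 0.7, 0, 0, 0, 0, 0, 0, 0, 0, 0, 0]}}

```text
clock: 11.55
tcp_pos: [0.5497, -0.1434, 0.0428]
orientation: [[-0.718, 0.696, -0.008], [0.696, 0.718, -0.018], [-0.007, -0.019, -1.0]]
force: [-15.4, -24.5, 7.5]
width: 0.0127
grasp_force: 70.6
```

Run:
```python
from edges import *
img=r.read_camera("side")[:,:,::-1].copy()
b=[.5234,-.1675,.021];g=lambda c:c[...,0].astype(float)
def ln(nm,A,B,ac,z,f=g,w=.008):
    Q=T(b,[A+[0],B+[0]])[:,:2];c,v,k=edge("side",img,Q[0],Q[1],ac,z,f=f,w=w)
    a=np.arctan2(v[1]*np.sign(v[0]),abs(v[0])) if ac[1] else np.arctan2(-v[0]*np.sign(v[1]),abs(v[1]))
    q=np.linalg.solve([[np.cos(b[2]),-np.sin(b[2])],[np.sin(b[2]),np.cos(b[2])]],c-b[:2]);print(nm,round(float(a),4),np.round(q*1000,1),k)
ln("board +y lit/edge",[-20,130],[-130,130],(0,1),.012)
red=lambda c:c[...,2].astype(float)
ln("stud outer top edge",[-20,110],[-110,110],(0,1),.037,red)
ln("stud inner vs square",[-20,80],[-70,80],(0,1),.037,g)
ln("stud inner vs board",[-78,80],[-112,80],(0,1),.037,g)
ln("stud inner all",[-20,80],[-112,80],(0,1),.037,g)
s=r.read_state();print(s['clock'],s['tcp_pos'],s['force'],s['orientation'][:,1],np.linalg.norm(s['qd']))
```

```text
board +y lit/edge 0.0179 [-71.4 130.2] 40
stud outer top edge 0.0193 [-72.  110.9] 40
stud inner vs square 0.0423 [-45.   81.1] 40
stud inner vs board 0.0282 [-95.4  81.5] 40
stud inner all 0.0148 [-68.1  81.1] 40
11.6 [ 0.54970355 -0.14344936  0.04284019] [-15.22380106 -23.63097381   7.61110897] [ 0.69588893  0.71790781 -0.01862703] 0.1363104304259598
```

Emit:
{"fn": "play_rows", "kwargs": {"deltas": [0, 0, 0, 0, 0, 0, 0, 0, 0, 0, 0, 0, 0, 0, 0, 0, 0, 0]}}

```text
clock: 11.9
tcp_pos: [0.5497, -0.1434, 0.0428]
orientation: [[-0.718, 0.696, -0.008], [0.696, 0.718, -0.018], [-0.007, -0.019, -1.0]]
force: [-14.9, -22.0, 7.2]
width: 0.013
grasp_force: 70.7
```

```bash
python3 -c "
from plant import r
print(r.hand_in())"
```

```text
the job is handed in; nothing more can be done
None
```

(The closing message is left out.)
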